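Twist the sample cup home in the warming unit and shut the lid

TASK

The steel sample cup in the warming unit stands proud of its snug, sprung nest. Twist it to and fro while pressing it gently down until its flange sits flush on the nest, never shoving the nest down on its springs by as much as a centimetre; then swing the lid fully shut over it. Leave the other things on the bench alone.

Things in the scene. Friction and masses are not known exactly. Their poses are not given: they have to be found in the camera images.
- nest_top (a point): Centre of the top face of the nest: an upright aluminium collar, 86 mm outside, 47 mm bore, in the middle of the white warming unit (170 x 225 mm, deck 78 mm above the bench). At rest this face is 98 mm above the bench. Axes are the unit's: z up, y towards the lid's hinge side. The nest floats on springs and rises back when let go.
- nest (a joint): How far the nest is pressed down on its springs, m: 0 at rest, hard stop at 0.014. It starts to sink at about 4 N and takes about 2.5 N more for each mm; never press it down by 0.010 (about 28 N) or more.
- cup_head (a point): Centre of the steel sample cup's square grip head (44 x 44 mm, 24 mm high, sides along this point's x and y axes; z up). Below it are a round flange (66 mm diameter, 5 mm thick) and a round body (40 mm diameter, 42 mm long), already started in the nest and gripped there by sprung pads. The cup weighs about 180 g.
- cup_flange (a point): Centre of the flange's underside, 17 mm below cup_head; 11 to 17 mm above nest_top at the start, level with it when home. Pushed straight down the cup sticks until over 28 N; while it is turned either way (to and fro will do, up to 1 N m) a few newtons sink it. Fingertips may press on the flange beside the head. It stays where it is left.
- lid (a joint): Lid angle, rad: 0 shut (level, its underside 10 mm above the head of a cup that is home), about 2.0 to 2.25 as found, standing open and leaning outwards on the unit's +y side with its free edge up to 300 mm above the bench. The hinge is stiff: the lid stays where it is left and takes 1 to 3 N at its edge to move, both ways.
- lid_hinge (a point): Middle of the lid's hinge line, 137 mm above the bench; axes are the unit's, the line runs along x. Shut, the lid reaches 165 mm from it towards -y, plus a tab 12 mm longer and 40 mm wide. The lid is 130 mm wide along x and 6 mm thick; its inner face lies in the plane through the hinge line, with a 9 mm rim along its two sides.
- lid_edge (a point): Point on the lid's outer face (the top when shut, the far side from the cup when open), 150 mm from the hinge line, mid-width. Its z axis points out of that face, its -y axis from the hinge towards the lid's free edge.
- vial_a: Small white vial, 19 mm diameter, 44 mm high, by the unit; origin under its centre. Bystander.
- vial_b: Another such vial by the unit. Bystander.
- vial_rack: Black rack 100 x 220 mm with white vials, 56 mm high; origin under its centre. Bystander.
- wire_rack: Wire rack 94 x 184 mm with tubes, 108 mm high; origin under its centre. Bystander.
- beaker: White plastic beaker of pipettes, 80 mm diameter, about 145 mm high; origin under its centre. Bystander.
- reagent_bottle: White bottle, 70 mm diameter, 170 mm high; origin under its centre. Bystander.
- spare_cup: A second steel cup like the first, standing in a black puck 80 mm in diameter on the open bench, 79 mm high; origin under its centre. Bystander, not the one to work on.
- forceps: Steel forceps, 140 mm long, lying on the bench; origin under its middle. Bystander.
There are look-alikes about, which are no part of the job. What is shaped like the part that bears cup_head but green is not meant.

How it is judged:
By the outcome, as a careful person would: the job done as asked, in the order asked, and still so for the second after the job is handed in, with the robot touching nothing.
It also fails if it takes over 69 s, if anything falls off the work surface, if the arm or the gripper's body presses on something with over 40 N, if the wrist force passes 120 N, or if a joint passes its speed limit or range.

ROBOT

A 7-joint arm with a two-finger parallel gripper is mounted at the origin on the work surface. World frame = base frame: x ahead of the robot, y to its left, z up, the work surface at z = 0. Lengths are in m, angles in rad, forces in N, time in s.
With the tool pointing down it reaches from about 0.4 to 0.9 m from the base axis. Payload 5.5 kg.
Tool frame: the origin (TCP) lies midway between the tips of the shut fingers; the grasp point (between the pads) lies 19 mm behind it; x points along the fingers, y is the direction in which the jaws open and shut, and the axes are right-handed (so a half turn about x gives the same grasp; the last joint's range is limited). The gripper opens to 92 mm and grips with 3 to 60 N. Pads are 19 mm wide; open, the fingers measure 130 mm over their backs; the gripper's body (75 mm by 190 mm) begins 47 mm behind the grasp point.
Start: joints at [1.423, 0.501, -0.427, 1.55, 0.221, 1.138, -0.21], TCP at [0.26, -0.596, 0.227] pointing down, gripper open.
Joint ranges: [-2.88, 2.88], [-0.31, 2.03], [-1.54, 1.56], [0.2, 2.42], [-1.41, 4.55], [0.19, 2.02], [-2.57, 2.57]. Speed limits (rad/s): [2.57, 2.57, 3.14, 3.14, 3.14, 3.14, 3.14].

INTERFACE

Orientations are given as [roll, pitch, yaw] about the fixed x, y, z axes, in that order (R = Rz(yaw) Ry(pitch) Rx(roll)).
In Python, from plant import status, snapshot, workorder gives the robot as it stands. The module is installed in compiled form; this text tells all that it offers.
- The arm moves only by the shell command python3 -m jog 'ROWS' [OPENING] [FORCE]. ROWS is a JSON object of lists of equal length, an entry for each row: "translation": the shift along the tool's x, y, z in units of 25 mm (1.0 is 25 mm), a list of three; "yaw": the turn about the tool's x in units of 5 degrees (1.0 is 5 degrees). A call has 1 to 5 rows; each row is the pose to reach, as a shift and turn from the pose commanded when the call began, along the tool's axes at that moment; what a row does not reach only later rows make up. A row lasts 1/12 s, in which the tool goes at most 41.7 mm and 7.16 degrees, less where a joint would pass 70% of its speed; a pose out of reach is approached as far as the arm can. A call with a gripper value outside its range is refused whole. OPENING is the finger opening in mm, from 0 to 91.8, set as the call begins (- or left out, the last holds). The fingers move at their own pace and stop on an object; FORCE is the grip in N (left out, the last holds). Time passes only in rows, so rows that repeat a pose let the fingers close. It gives the time, the measured TCP pose, the force and the opening at its end, in the units of the state.
- status.observe(): the state, without advancing time (a new reading comes with each control period).
- snapshot(name): name is "side" or "top"; returns a dict with "img" (384x512x3 uint8, red, green, blue), "camera_matrix" (3x3 intrinsics, pixels), "k1" (the pictures are not rectified: a ray, as slopes to the right and down, at radius r is drawn at 1 + k1 r^2 times it, then the intrinsics apply), "R" (3x3) and "t" (3): a world point X has camera coordinates R X + t. Camera axes: x right, y down, z forward; pixel columns grow to the right and rows downward; lengths in m; the calibration is good to about 2 mm. A picture is of the moment at which its call begins. There is no depth.
- workorder.sign_off(): hands the job in, once; it reports no verdict.
The state is a dict: "t": time; "qpos": joint angles; "dq": joint speeds; "joint_efforts": joint torques, N m; "ee_pos": TCP position; "orientation": TCP orientation; "force": force on the tool from outside, world axes, zero at the start; "wrist_torque": the same for the moment, N m; "opening": finger opening in m.
Only numpy, scipy, OpenCV 4.12 (cv2) and the standard library are available. Lean on these libraries where they do the work, as an engineer would, in place of code of your own. Each camera call takes 0.05 s, during which the arm holds its last target. There are 200 camera calls.

## Working session

There is one attempt and no reset: what is moved stays moved. The work goes in short steps, Python scripts to look and compute and a shell command to move; the robot and the scene stay as the last step left them, time stands still between calls to the robot, and variables do not carry over. Pictures are saved under pics/ and viewed, about 8 in all and at most 12, crops included, and the job is handed in when it is done.

```bash
mkdir -p pics
cat > h.py <<'E'
import numpy as np, cv2
from plant import status, snapshot, workorder
def snap(n,f):
    s=snapshot(n); cv2.imwrite('pics/'+f,s['img'][:,:,::-1]); np.savez('pics/'+f+'.npz',**{k:np.array(v) for k,v in s.items()}); return s
def load(f): return np.load('pics/'+f+'.npz')
def ray(s,u,v):
    K=s['camera_matrix'];k=float(s['k1']);d=np.array([(u-K[0,2])/K[0,0],(v-K[1,2])/K[1,1]]);p=d.copy()
    for _ in range(30): p=d/(1+k*(p@p))
    R=s['R'];c=-R.T@s['t'];r=R.T@np.array([p[0],p[1],1]);return c,r/np.linalg.norm(r)
def onz(s,u,v,z):
    c,r=ray(s,u,v);return c+r*(z-c[2])/r[2]
def tri(s1,p1,s2,p2):
    A=np.zeros((3,3));b=np.zeros(3)
    for s,p in((s1,p1),(s2,p2)):
        c,r=ray(s,*p);M=np.eye(3)-np.outer(r,r);A+=M;b+=M@c
    return np.linalg.solve(A,b)
def proj(s,X):
    c=s['R']@np.array(X)+s['t'];p=c[:2]/c[2];p=p*(1+float(s['k1'])*(p@p));K=s['camera_matrix'];return np.array([K[0,0]*p[0]+K[0,2],K[1,1]*p[1]+K[1,2]])
E
python3 - <<'E'
from h import *
a=snap('side','s0.png');b=snap('top','t0.png')
for s in(a,b): print(-s['R'].T@s['t'],s['R'][2],s['camera_matrix'][0,0],s['k1'])
print(status.observe())
cv2.imwrite('pics/both0.png',cv2.resize(np.vstack([a['img'],b['img']])[:,:,::-1],None,fx=.78,fy=.78))
E
```

```text
[-0.09330055  0.80830195  1.19714493] [ 0.42007759 -0.53692712 -0.73160378] 441.96857005878456 -0.0016865152518251284
[0.19609395 0.00954874 1.6626726 ] [ 0.22648137  0.00370125 -0.97400846] 434.75607830785583 -0.006344108183748106
{'t': 0.1, 'qpos': array([ 1.42319398,  0.5018035 , -0.42681262,  1.55134715,  0.22078201,
        1.13828114, -0.2103088 ]), 'dq': array([ 0.00038756, -0.00266566, -0.00012499, -0.00160993, -0.00021728,
        0.00060284,  0.00035178]), 'joint_efforts': array([-1.07730200e-02, -5.67875934e+01, -5.83772734e+00, -2.79913974e+01,
       -6.88434625e-02,  2.41967331e-02,  6.81976348e-05]), 'ee_pos': array([ 0.25929655, -0.59534964,  0.22575082]), 'orientation': array([-1.62452893,  1.56900723,  1.92790288]), 'force': array([0.88043168, 0.02211376, 0.25901172]), 'wrist_torque': array([ 0.05102728,  0.02608801, -0.03559642]), 'opening': 0.09175427864127035}
```

View pics/both0.png

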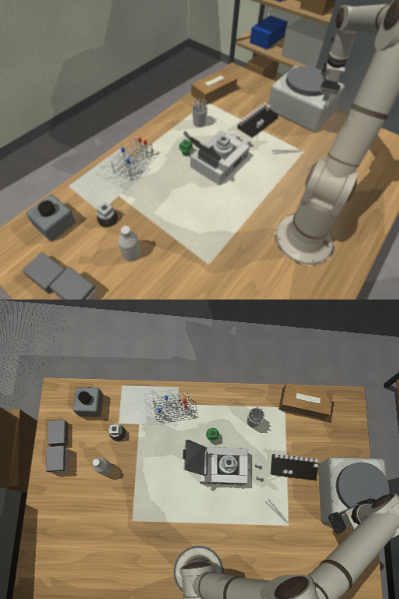

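The unit is at about (282,195) in the side view and (290,212) in the top view. The green look-alike is at (238,188) side and (273,173) top, and the spare cup in its black puck is at (137,275) side. The steel cup inside the white unit's nest is the one that fits. I'll confirm it in an enlarged crop.

Run:
```python
from h import *
a=cv2.imread('pics/s0.png')[145:245,225:335];b=cv2.imread('pics/t0.png')[160:260,225:345]
f=lambda i:cv2.resize(i,(400,400*i.shape[0]//i.shape[1]),interpolation=cv2.INTER_CUBIC)
A=cv2.resize(a,(660,600),interpolation=cv2.INTER_CUBIC)
cv2.imwrite('pics/c_s0.png',A);cv2.imwrite('pics/c_t0.png',cv2.resize(b,(720,600),interpolation=cv2.INTER_CUBIC))
```

```text
(no output)
```

View pics/c_s0.png

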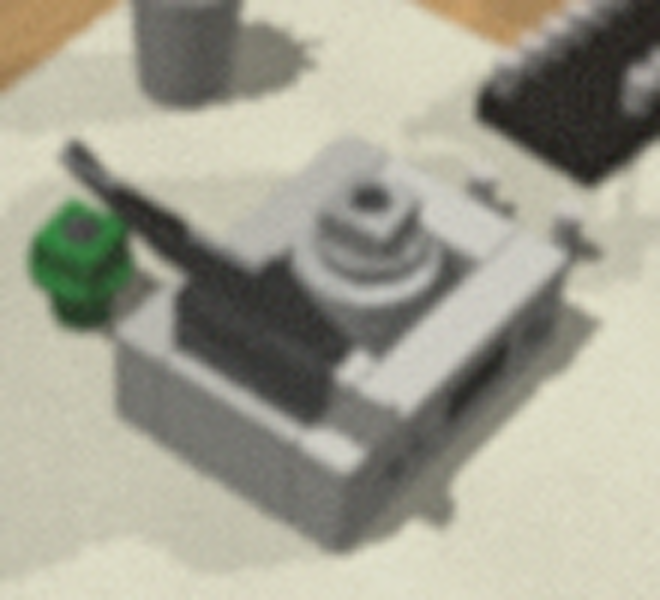

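View pics/c_t0.png

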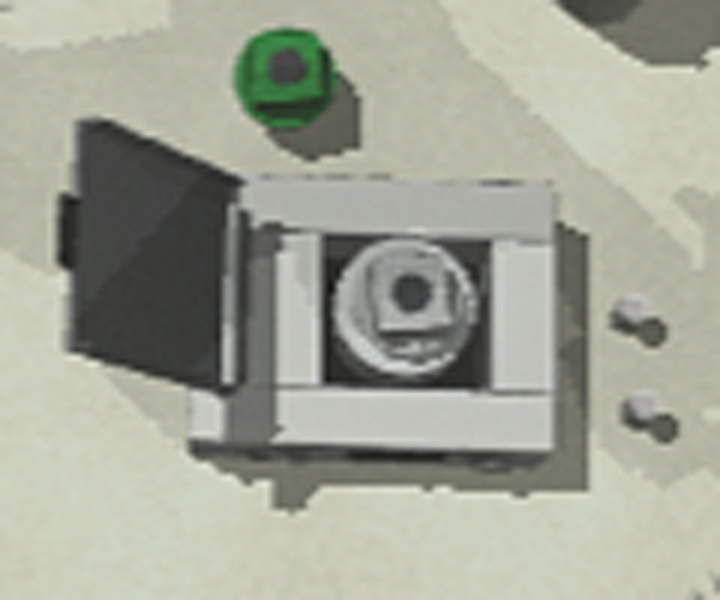

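Confirmed: the target is the steel cup with a square head inside the white unit. Its head hole is at crop (370,197) side and (410,292) top. The green one stands outside the unit. The lid leans out to the left in the top view, with its tab at (66,230) top and (75,150) side.

Run:
```python
from h import *
a=load('s0.png');b=load('t0.png')
S=lambda u,v:((u+.5)/6-.5+225,(v+.5)/6-.5+145)
T=lambda u,v:((u+.5)/6-.5+225,(v+.5)/6-.5+160)
print('head top',tri(a,S(370,197),b,T(410,292)))
print('tab',tri(a,S(75,150),b,T(64,232)))
D=[onz(b,*T(*p),.078) for p in [(552,182),(552,447),(192,443),(245,180)]]
print(np.array(D)); 
print('head corners',[onz(b,*T(*p),.141).round(4) for p in [(372,252),(442,252),(450,328),(380,332)]])
print('side deck',[onz(a,*S(*p),.078).round(4) for p in [(345,137),(572,255),(340,470),(118,330)]])
print('lid corners top view', [onz(b,*T(*p),z).round(4) for p,z in [((80,122),.28),((68,350),.28),((240,185),.137),((222,388),.137)]])
print('nest',tri(a,S(368,275),b,T(405,308)))
```

```text
head top [ 0.49292732 -0.12159031  0.14207663]
tab [0.50623367 0.08746561 0.31216429]
[[ 0.57726048 -0.21546754  0.078     ]
 [ 0.41102957 -0.21492821  0.078     ]
 [ 0.40708128  0.00471014  0.078     ]
 [ 0.57288223 -0.02376161  0.078     ]]
head corners [array([ 0.5161, -0.0991,  0.141 ]), array([ 0.5173, -0.1408,  0.141 ]), array([ 0.4715, -0.1458,  0.141 ]), array([ 0.4679, -0.1044,  0.141 ])]
side deck [array([ 0.5728, -0.2111,  0.078 ]), array([ 0.4077, -0.2154,  0.078 ]), array([0.4141, 0.0076, 0.078 ]), array([0.5756, 0.0052, 0.078 ])]
lid corners top view [array([0.5548, 0.0716, 0.28  ]), array([0.4283, 0.0732, 0.28  ]), array([ 0.5557, -0.0196,  0.137 ]), array([ 0.4323, -0.0119,  0.137 ])]
nest [ 0.49370766 -0.12517614  0.07565822]
```

```bash
cat >> h.py <<'E'
from scipy.spatial.transform import Rotation as Ro
def Rt(): return Ro.from_euler('xyz',status.observe()['orientation'])
def rel(target,name=''):
    o=status.observe();print(name,'units',(Rt().inv().apply(np.array(target)-o['ee_pos'])/.025).round(2))
def st():
    o=status.observe();R=Rt().as_matrix();print('t%.2f'%o['t'],'p',o['ee_pos'].round(4),'F',o['force'].round(1),'M',o['wrist_torque'].round(2),'op%.4f'%o['opening'],'jaw yaw %.1f'%np.degrees(np.arctan2(R[1,1],R[0,1])),'q7 %.2f'%o['qpos'][6])
E
python3 - <<'E'
from h import *
st();print(Rt().as_matrix().round(3));rel([.493,-.1216,.24])
E
```

```text
t0.10 p [ 0.2593 -0.5953  0.2258] F [0.9 0.  0.3] M [ 0.05  0.03 -0.04] op0.0918 jaw yaw -66.5 q7 -0.21
[[-0.001  0.399 -0.917]
 [ 0.002 -0.917 -0.399]
 [-1.    -0.002 -0.   ]]
 units [ -0.54 -13.64 -16.14]
```

```bash
python3 -m jog '{"translation":[[-1.3,0,0],[-2.6,0,0],[-3.2,-0.5,-0.6],[-3.2,-1.4,-1.6],[-3.2,-2.3,-2.7]],"yaw":[0,0,0,0,0]}' && python3 -m jog '{"translation":[[0,-0.9,-1.05],[0,-1.8,-2.1],[0,-2.7,-3.2],[0,-3.6,-4.3],[0,-4.5,-5.4]],"yaw":[0,0,0,0,0]}' && python3 -m jog '{"translation":[[0,-0.9,-1.05],[0,-1.8,-2.1],[0,-2.7,-3.2],[0,-3.6,-4.3],[0,-4.5,-5.4]],"yaw":[0.7,1.4,2.1,2.8,3.7]}'
python3 - <<'E'
from h import *
st();rel([.493,-.1216,.16])
E
```

```text
t: 0.52
ee_pos: [0.2979, -0.5169, 0.3075]
orientation: [1.542, 1.569, -1.192]
force: [1.0, 1.2, -0.5]
opening: 0.0914
t: 0.93
ee_pos: [0.3775, -0.3574, 0.3064]
orientation: [-0.751, 1.57, 2.801]
force: [1.1, -0.7, -0.3]
opening: 0.0914
t: 1.35
ee_pos: [0.4563, -0.2005, 0.3066]
orientation: [0.354, 1.57, -2.703]
force: [-0.3, 1.3, -0.5]
opening: 0.0918
t1.35 p [ 0.4563 -0.2005  0.3066] F [-0.3  1.3 -0.5] M [-0.01 -0.02 -0.05] op0.0918 jaw yaw -85.1 q7 -1.23
 units [ 5.86 -3.02 -1.73]
```

```bash
python3 -m jog '{"translation":[[1,-1,-0.6],[2,-2,-1.2],[3,-3,-1.7],[4.2,-3,-1.7],[4.2,-3,-1.7]],"yaw":[0,0,0,0,0]}' && python3 -m jog '{"translation":[[1,0,0],[2,0,0],[2.6,0,0],[2.8,0,0],[2.8,0,0]],"yaw":[0,0,0,0,0]}'
python3 - <<'E'
from h import *
st();rel([.493,-.1216,.122])
a=snap('side','s1.png');b=snap('top','t1.png')
A=cv2.resize(a['img'][105:230,225:335,::-1],(396,450),interpolation=cv2.INTER_CUBIC);B=cv2.resize(b['img'][150:275,225:335,::-1],(396,450),interpolation=cv2.INTER_CUBIC)
cv2.imwrite('pics/c1.png',np.hstack([A,B]))
E
```

```text
t: 1.77
ee_pos: [0.4884, -0.1208, 0.1967]
orientation: [-0.493, 1.562, 2.741]
force: [-1.5, -0.6, -0.2]
opening: 0.0921
t: 2.18
ee_pos: [0.4911, -0.1245, 0.1313]
orientation: [-0.248, 1.569, 2.98]
force: [-0.2, -0.3, 0.7]
opening: 0.0918
t2.18 p [ 0.4911 -0.1245  0.1313] F [-0.2 -0.3  0.7] M [0.03 0.01 0.02] op0.0918 jaw yaw -85.0 q7 -1.58
 units [ 0.37 -0.11 -0.09]
```

View pics/c1.png

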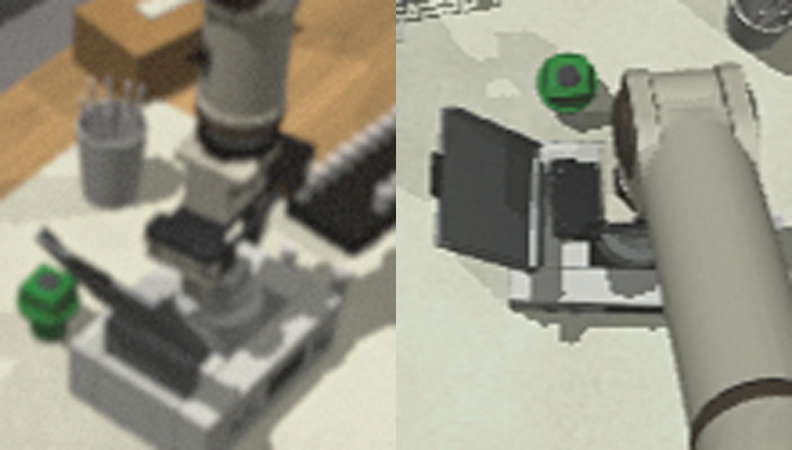

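Side view: the jaws straddle the head at about (225,275), and they clear the lid. Next I correct the offset, go a little lower and close.

```bash
python3 -m jog '{"translation":[[0.15,-0.1,-0.1],[0.3,-0.1,-0.1],[0.3,-0.1,-0.1]],"yaw":[0,0,0]}' && python3 -m jog '{"translation":[[0,0,0],[0,0,0],[0,0,0],[0,0,0],[0,0,0]],"yaw":[0,0,0,0,0]}' 42 30 && python3 -m jog '{"translation":[[0,0,0],[0,0,0],[0,0,0],[0,0,0],[0,0,0]],"yaw":[0,0,0,0,0]}'
python3 - <<'E'
from h import *
st()
E
```

```text
t: 2.53
ee_pos: [0.4945, -0.1209, 0.1244]
orientation: [2.643, 1.57, -0.41]
force: [0.4, -0.8, 0.4]
opening: 0.0918
t: 2.95
ee_pos: [0.4943, -0.121, 0.1243]
orientation: [2.633, 1.571, -0.421]
force: [-0.7, 0.8, 0.3]
opening: 0.0631
t: 3.37
ee_pos: [0.4945, -0.1239, 0.1244]
orientation: [1.728, 1.567, -1.327]
force: [0.9, -6.4, -0.4]
opening: 0.0438
t3.37 p [ 0.4945 -0.1239  0.1244] F [ 0.9 -6.4 -0.4] M [-1.34 -0.13  0.27] op0.0438 jaw yaw -85.0 q7 -1.60
```

```bash
python3 -m jog '{"translation":[[0,0.12,0],[0.05,0.12,0],[0.1,0.12,0],[0.1,0.12,0],[0.1,0.12,0]],"yaw":[0,0,1,2,3]}' - 55; python3 -c "from h import *;st()";  python3 -m jog '{"translation":[[0.05,0,0],[0.1,0,0],[0.1,0,0],[0.1,0,0],[0.1,0,0]],"yaw":[-1.2,-2.4,-3.6,-4.8,-6]}'; python3 -c "from h import *;st()"
```

```text
t: 3.78
ee_pos: [0.4949, -0.1239, 0.1223]
orientation: [2.342, 1.57, -0.975]
force: [-1.7, -1.2, 5.2]
opening: 0.0437
t3.78 p [ 0.4949 -0.1239  0.1223] F [-1.7 -1.2  5.2] M [-0.18  0.41  0.74] op0.0437 jaw yaw -100.1 q7 -1.83
t: 4.2
ee_pos: [0.4949, -0.1241, 0.12]
orientation: [2.593, 1.57, -0.197]
force: [-1.9, 0.1, 6.3]
opening: 0.0434
t4.20 p [ 0.4949 -0.1241  0.12  ] F [-1.9  0.1  6.3] M [-0.03  0.35 -0.8 ] op0.0434 jaw yaw -69.8 q7 -1.36
```

```bash
python3 -m jog '{"translation":[[0.03,0,0],[0.06,0,0],[0.09,0,0],[0.12,0,0],[0.15,0,0]],"yaw":[1.2,2.4,3.6,4.8,6]}'; python3 -c "from h import *;st()";  python3 -m jog '{"translation":[[0.03,0,0],[0.06,0,0],[0.09,0,0],[0.12,0,0],[0.12,0,0]],"yaw":[-1.2,-2.4,-3.6,-4.8,-6]}'; python3 -c "from h import *;st()"
```

```text
t: 4.62
ee_pos: [0.4951, -0.1239, 0.1164]
orientation: [2.434, 1.569, -0.884]
force: [-1.9, -0.5, 9.8]
opening: 0.0434
t4.62 p [ 0.4951 -0.1239  0.1164] F [-1.9 -0.5  9.8] M [-0.17  0.62  0.7 ] op0.0434 jaw yaw -100.1 q7 -1.83
t: 5.03
ee_pos: [0.4952, -0.1241, 0.1135]
orientation: [2.37, 1.57, -0.419]
force: [-2.7, 0.3, 9.1]
opening: 0.0434
t5.03 p [ 0.4952 -0.1241  0.1135] F [-2.7  0.3  9.1] M [ 0.03  0.61 -0.76] op0.0434 jaw yaw -69.8 q7 -1.37
```

```bash
python3 -m jog '{"translation":[[0.03,0,0],[0.06,0,0],[0.08,0,0],[0.08,0,0],[0.08,0,0]],"yaw":[1.2,2.4,3.6,4.8,6]}'; python3 -c "from h import *;st()";  python3 -m jog '{"translation":[[0.03,0,0],[0.06,0,0],[0.08,0,0],[0.08,0,0],[0.08,0,0]],"yaw":[-1.2,-2.4,-3.6,-4.8,-6]}'; python3 -c "from h import *;st()"
```

```text
t: 5.45
ee_pos: [0.495, -0.1239, 0.1114]
orientation: [2.396, 1.569, -0.922]
force: [-1.6, -1.3, 8.6]
opening: 0.0434
t5.45 p [ 0.495  -0.1239  0.1114] F [-1.6 -1.3  8.6] M [-0.17  0.54  0.76] op0.0434 jaw yaw -100.1 q7 -1.84
t: 5.87
ee_pos: [0.4954, -0.1241, 0.1097]
orientation: [2.594, 1.569, -0.195]
force: [-3.2, 1.0, 11.7]
opening: 0.0433
t5.87 p [ 0.4954 -0.1241  0.1097] F [-3.2  1.  11.7] M [ 0.24  0.74 -0.83] op0.0433 jaw yaw -69.8 q7 -1.38
```

```bash
python3 -m jog '{"translation":[[0.03,0,0],[0.04,0,0],[0.04,0,0],[0.04,0,0],[0.04,0,0]],"yaw":[1.2,2.4,3.6,4.8,6]}'; python3 -c "from h import *;st()";  python3 -m jog '{"translation":[[0.03,0,0],[0.04,0,0],[0.04,0,0],[0.04,0,0],[0.04,0,0]],"yaw":[-1.2,-2.4,-3.6,-4.8,-6]}'; python3 -c "from h import *;st()"; python3 -m jog '{"translation":[[0.03,0,0],[0.04,0,0],[0.04,0,0],[0.04,0,0],[0.04,0,0]],"yaw":[1.2,2.4,3.6,4.8,6]}'; python3 -c "from h import *;st()"
```

```text
t: 6.28
ee_pos: [0.4946, -0.1237, 0.1087]
orientation: [1.78, 1.57, -1.538]
force: [-4.7, 0.3, 13.8]
opening: 0.0435
t6.28 p [ 0.4946 -0.1237  0.1087] F [-4.7  0.3 13.8] M [0.3  1.1  0.93] op0.0435 jaw yaw -100.1 q7 -1.84
t: 6.7
ee_pos: [0.4954, -0.1242, 0.1081]
orientation: [2.38, 1.569, -0.41]
force: [-3.3, 0.8, 15.5]
opening: 0.0435
t6.70 p [ 0.4954 -0.1242  0.1081] F [-3.3  0.8 15.5] M [ 0.46  0.97 -0.92] op0.0435 jaw yaw -69.9 q7 -1.38
t: 7.12
ee_pos: [0.4949, -0.1238, 0.1072]
orientation: [2.049, 1.569, -1.269]
force: [-6.6, 0.0, 17.4]
opening: 0.0437
t7.12 p [ 0.4949 -0.1238  0.1072] F [-6.6  0.  17.4] M [0.35 1.31 0.97] op0.0437 jaw yaw -100.1 q7 -1.84
```

Force now rises at the spring rate, about 2.3 N/mm, so the flange is bottomed. I'll do one more twist, ease up without twisting, release and rise.

```bash
python3 -m jog '{"translation":[[0,0,0],[0,0,0],[0,0,0],[0,0,0],[0,0,0]],"yaw":[-1.2,-2.4,-3,-3,-3]}'; python3 -c "from h import *;st()";python3 -m jog '{"translation":[[-0.08,0,0],[-0.16,0,0],[-0.2,0,0],[-0.2,0,0],[-0.2,0,0]],"yaw":[0,0,0,0,0]}'; python3 -c "from h import *;st()"; python3 -m jog '{"translation":[[0,0,0],[0,0,0],[0,0,0],[0,0,0],[0,0,0]],"yaw":[0,0,0,0,0]}' 88;python3 -m jog '{"translation":[[0,0,0],[0,0,0],[0,0,0],[-1,0,0],[-2,0,0]],"yaw":[0,0,0,0,0]}';  python3 -c "from h import *;st()"
```

```text
t: 7.53
ee_pos: [0.4955, -0.1244, 0.1073]
orientation: [2.382, 1.569, -0.672]
force: [-5.0, -1.6, 16.8]
opening: 0.0437
t7.53 p [ 0.4955 -0.1244  0.1073] F [-5.  -1.6 16.8] M [0.24 0.98 0.04] op0.0437 jaw yaw -85.0 q7 -1.61
t: 7.95
ee_pos: [0.4954, -0.1244, 0.1114]
orientation: [2.582, 1.569, -0.472]
force: [-0.8, -1.4, 6.4]
opening: 0.0433
t7.95 p [ 0.4954 -0.1244  0.1114] F [-0.8 -1.4  6.4] M [0.01 0.22 0.03] op0.0433 jaw yaw -85.0 q7 -1.61
t: 8.37
ee_pos: [0.4943, -0.1237, 0.1103]
orientation: [-0.763, 1.57, 2.467]
force: [-1.0, 0.5, -0.1]
opening: 0.0724
t: 8.78
ee_pos: [0.493, -0.1235, 0.1597]
orientation: [-0.54, 1.567, 2.69]
force: [0.7, -1.1, 0.8]
opening: 0.0877
t8.78 p [ 0.493  -0.1235  0.1597] F [ 0.7 -1.1  0.8] M [ 0.03 -0.08 -0.04] op0.0877 jaw yaw -84.9 q7 -1.55
```

```bash
python3 -m jog '{"translation":[[-1.6,0,0],[-3.2,0,0],[-4.8,0,0],[-6.4,0,0],[-8,0,0]],"yaw":[0,0,0,0,0]}' 0 20;python3 -m jog '{"translation":[[0,-1.3,0],[0,-2.6,0],[0,-3.9,0],[0,-5.2,0],[0,-6.2,0]],"yaw":[0,0,0,0,0]}';python3 -m jog '{"translation":[[0,-1.3,0],[0,-2.6,0],[0,-3.9,0],[0,-5.2,0],[0,-5.2,0]],"yaw":[0,0,0,0,0]}';  python3 - <<'E'
from h import *
st();rel([.495,.16,.25])
a=snap('side','s2.png');b=snap('top','t2.png')
A=cv2.resize(a['img'][130:240,225:335,::-1],(396,396),interpolation=cv2.INTER_CUBIC);B=cv2.resize(b['img'][150:260,225:335,::-1],(396,396),interpolation=cv2.INTER_CUBIC)
cv2.imwrite('pics/c2.png',np.hstack([A,B]))
E
```

```text
t: 9.2
ee_pos: [0.494, -0.1236, 0.3626]
orientation: [2.183, 1.57, -0.87]
force: [1.4, -1.1, 0.8]
opening: 0.0593
t: 9.62
ee_pos: [0.4802, 0.0333, 0.3608]
orientation: [2.933, 1.57, -0.118]
force: [0.8, 0.1, -0.5]
opening: 0.0258
t: 10.03
ee_pos: [0.4673, 0.1676, 0.3612]
orientation: [-1.907, 1.567, 1.332]
force: [-0.8, 0.6, 0.1]
opening: 0.0003
t10.03 p [0.4673 0.1676 0.3612] F [-0.8  0.6  0.1] M [0.08 0.03 0.04] op0.0003 jaw yaw -84.4 q7 -1.99
 units [ 4.45  0.43 -1.07]
```

View pics/c2.png

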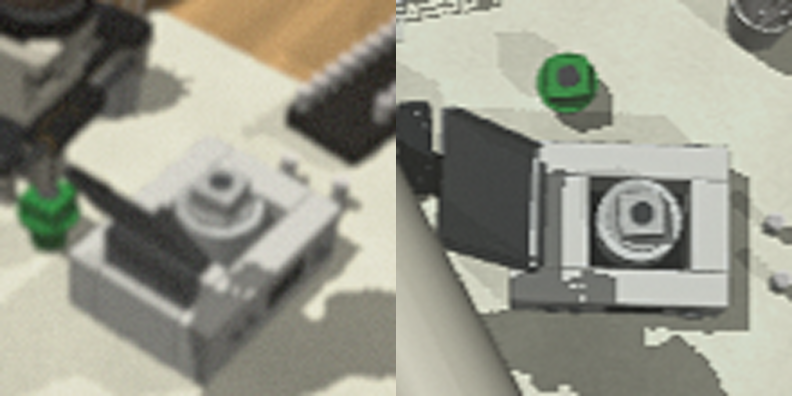

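The head sits lower now: hole at (221,182) side and (642,212) top in this crop, with the flange close to the collar. I'll triangulate its height before and after using dark-hole centroids.

Run:
```python
from h import *
def hole(f,u,v,r=4):
    g=cv2.cvtColor(load(f)['img'],cv2.COLOR_RGB2GRAY).astype(float);u0,v0=int(round(u)),int(round(v))
    p=g[v0-r:v0+r+1,u0-r:u0+r+1];w=np.clip(np.median(p)*.8-p,0,None);Y,X=np.mgrid[v0-r:v0+r+1,u0-r:u0+r+1]
    return (w*X).sum()/w.sum(),(w*Y).sum()/w.sum()
for s,t,a,b in(('s0.png','t0.png',(286.3,177.5),(293,208.3)),('s2.png','t2.png',(286,180.3),(293,208.6))):
    p,q=hole(s,*a),hole(t,*b);print(np.round(p+q,1),tri(load(s),p,load(t),q).round(4))
```

```text
[286.1 177.7 293.2 208.3] [ 0.4936 -0.1226  0.1394]
[285.9 180.1 292.9 208.6] [ 0.4943 -0.1229  0.1276]
```

The head dropped 11.8 mm to z = 0.1276, against 0.127 expected when home. Next is the lid: I turn the tool 90° so the body is slim along y.

```bash
python3 -m jog '{"translation":[[0,0.2,-0.5],[0,0.4,-1],[0,0.4,-1],[0,0.4,-1],[0,0.4,-1]],"yaw":[-1.3,-2.6,-3.9,-5.2,-6.5]}';python3 -m jog '{"translation":[[0,0,0],[0,0,0],[0,0,0],[0,0,0],[0,0,0]],"yaw":[-1.3,-2.6,-3.9,-5.2,-6.5]}';python3 -m jog '{"translation":[[0,0,0],[0,0,0],[0,0,0],[0,0,0],[0,0,0]],"yaw":[-1.3,-2.6,-3.9,-5.2,-6]}';  python3 - <<'E'
from h import *
st();rel([.495,.15,.25]);print(Rt().as_matrix().round(2))
E
```

```text
t: 10.55
ee_pos: [0.4958, 0.15, 0.36]
orientation: [0.062, 1.57, -2.422]
force: [-0.1, 0.0, 0.2]
opening: 0.0007
t: 10.97
ee_pos: [0.4957, 0.15, 0.3601]
orientation: [0.04, 1.57, -1.877]
force: [-0.7, 0.4, 0.6]
opening: 0.0003
t: 11.38
ee_pos: [0.4957, 0.1499, 0.3601]
orientation: [-0.581, 1.57, -1.974]
force: [-0.1, 0.3, -0.3]
opening: 0.0003
t11.38 p [0.4957 0.1499 0.3601] F [-0.1  0.3 -0.3] M [-0.01 -0.14  0.02] op0.0003 jaw yaw 10.2 q7 -0.45
 units [ 4.4  -0.02 -0.01]
[[-0.    0.98  0.18]
 [-0.    0.18 -0.98]
 [-1.   -0.    0.  ]]
```

```bash
python3 -m jog '{"translation":[[1.2,0,0],[2.4,0,0],[3.6,0,0],[4.4,0,0],[4.4,0,0]],"yaw":[1,2,2,2,2]}'; python3 -c "from h import *;st()"; python3 -m jog '{"translation":[[0,0,0.8],[0,0,1.6],[-0.1,0,2.4],[-0.3,0,3.0],[-0.5,0,3.6]],"yaw":[0,0,0,0,0]}'
python3 - <<'E'
from h import *
st();print(Rt().as_matrix().round(2))
a=snap('side','s3.png');b=snap('top','t3.png')
A=cv2.resize(a['img'][120:230,215:325,::-1],(396,396),interpolation=cv2.INTER_CUBIC);B=cv2.resize(b['img'][150:260,205:315,::-1],(396,396),interpolation=cv2.INTER_CUBIC)
cv2.imwrite('pics/c3.png',np.hstack([A,B]))
E
```

```text
t: 11.8
ee_pos: [0.493, 0.1486, 0.2462]
orientation: [-1.181, 1.563, -2.754]
force: [-1.0, -0.3, 1.4]
opening: 0.0003
t11.80 p [0.493  0.1486 0.2462] F [-1.  -0.3  1.4] M [-0.05 -0.03  0.02] op0.0003 jaw yaw -0.1 q7 -0.71
t: 12.22
ee_pos: [0.496, 0.0612, 0.2646]
orientation: [2.107, 1.569, 0.535]
force: [-0.6, 2.1, 2.2]
opening: 0.0003
t12.22 p [0.496  0.0612 0.2646] F [-0.6  2.1  2.2] M [ 0.43 -0.07  0.03] op0.0003 jaw yaw -0.0 q7 -0.50
[[ 0.  1. -0.]
 [ 0. -0. -1.]
 [-1.  0. -0.]]
```

View pics/c3.png

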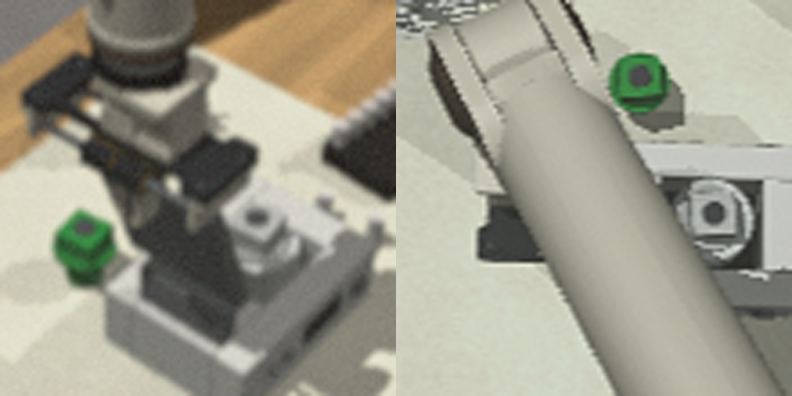

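The lid is being pushed at about 2 N and is following the fingers. I continue the arc.

```bash
python3 -m jog '{"translation":[[-0.4,0,0.8],[-0.8,0,1.6],[-0.8,0,2.4],[-0.8,0,3.0],[-0.6,0,3.6]],"yaw":[0,0,0,0,0]}'; python3 -c "from h import *;st();rel([.495,-.052,.27]);rel([.495,-.089,.25])"
```

```text
t: 12.73
ee_pos: [0.4965, -0.0281, 0.2794]
orientation: [1.497, 1.568, -0.073]
force: [0.2, -0.1, 1.9]
opening: 0.0003
t12.73 p [ 0.4965 -0.0281  0.2794] F [ 0.2 -0.1  1.9] M [ 0.29 -0.15  0.04] op0.0003 jaw yaw 0.0 q7 -0.29
 units [ 0.38 -0.06  0.96]
 units [ 1.18 -0.07  2.44]
```

```bash
python3 -m jog '{"translation":[[0,0,0.5],[0.2,0,1.0],[0.5,0,1.6],[0.8,0,2.0],[1.1,0,2.4]],"yaw":[0,0,0,0,0]}'; python3 -c "from h import *;st();rel([.495,-.1186,.221]);rel([.495,-.138,.184])"
```

```text
t: 13.15
ee_pos: [0.4952, -0.0891, 0.2494]
orientation: [-1.566, 1.57, -3.137]
force: [-0.1, -0.0, 0.6]
opening: 0.0005
t13.15 p [ 0.4952 -0.0891  0.2494] F [-0.1 -0.   0.6] M [ 0.03 -0.13  0.  ] op0.0005 jaw yaw 0.0 q7 -0.21
 units [ 1.14 -0.01  1.18]
 units [ 2.62 -0.01  1.95]
```

```bash
python3 -m jog '{"translation":[[0.5,0,0.6],[1.1,0,1.2],[1.8,0,1.6],[2.5,0,1.9],[2.7,0,2.0]],"yaw":[0,0,0,0,0]}'; python3 -c "from h import *;st();rel([.495,-.147,.143])"
```

```text
t: 13.57
ee_pos: [0.4932, -0.1399, 0.1794]
orientation: [-1.816, 1.566, 2.895]
force: [0.7, -0.8, 0.2]
opening: 0.0006
t13.57 p [ 0.4932 -0.1399  0.1794] F [ 0.7 -0.8  0.2] M [-0.08 -0.09  0.01] op0.0006 jaw yaw -0.1 q7 -0.20
 units [1.45 0.08 0.29]
```

Force is near zero, so I'll check where the lid is before pressing.

Run:
```python
from h import *
a=snap('side','s4.png');b=snap('top','t4.png')
A=cv2.resize(a['img'][120:230,215:325,::-1],(396,396),interpolation=cv2.INTER_CUBIC);B=cv2.resize(b['img'][150:260,205:315,::-1],(396,396),interpolation=cv2.INTER_CUBIC)
cv2.imwrite('pics/c4.png',np.hstack([A,B]))
```

```text
(no output)
```

View pics/c4.png

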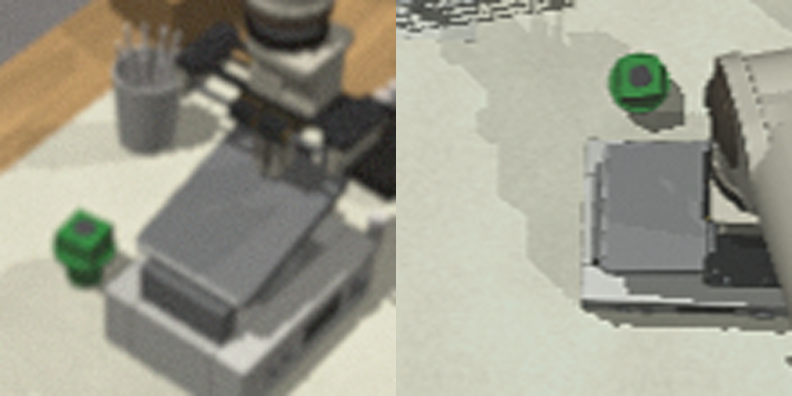

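The lid is tilted about 0.3 rad with the fingers on its outer face at (285,160) in the side view. I press down slowly.

```bash
python3 -m jog '{"translation":[[0.4,0,0.1],[0.8,0,0.2],[1.1,0,0.25],[1.3,0,0.25],[1.4,0,0.25]],"yaw":[0,0,0,0,0]}'; python3 -c "from h import *;st()"; python3 -m jog '{"translation":[[0.05,0,0],[0.1,0,0],[0.15,0,0],[0.15,0,0],[0.15,0,0]],"yaw":[0,0,0,0,0]}'; python3 -c "from h import *;st()"
```

```text
t: 14.08
ee_pos: [0.4951, -0.144, 0.1472]
orientation: [-1.686, 1.57, 3.028]
force: [0.1, 0.0, 0.7]
opening: 0.0002
t14.08 p [ 0.4951 -0.144   0.1472] F [0.1 0.  0.7] M [-0.06 -0.07 -0.03] op0.0002 jaw yaw 0.1 q7 -0.23
t: 14.5
ee_pos: [0.4956, -0.144, 0.1444]
orientation: [1.512, 1.57, -0.058]
force: [0.9, -0.9, -0.3]
opening: 0.0007
t14.50 p [ 0.4956 -0.144   0.1444] F [ 0.9 -0.9 -0.3] M [-0.04 -0.07  0.01] op0.0007 jaw yaw 0.0 q7 -0.24
```

```bash
for i in 1 2; do python3 -m jog '{"translation":[[0.04,0,0],[0.08,0,0],[0.1,0,0],[0.1,0,0],[0.1,0,0]],"yaw":[0,0,0,0,0]}' >/dev/null; python3 -c "from h import *;st()"; done
```

```text
t14.92 p [ 0.4958 -0.1441  0.1431] F [-5.6  0.6 12.8] M [0.13 0.9  0.02] op0.0008 jaw yaw 0.0 q7 -0.24
t15.33 p [ 0.4959 -0.1441  0.1427] F [-12.1   0.7  34. ] M [ 0.21  2.72 -0.02] op0.0007 jaw yaw 0.0 q7 -0.25
```

Hard stop at z = 0.143, which is the lid's top surface height when shut. I retreat and check.

```bash
python3 -m jog '{"translation":[[-0.3,0,0],[-1.3,0,0],[-2.6,0,0],[-3.9,0,0],[-5,0,0]],"yaw":[0,0,0,0,0]}';python3 -m jog '{"translation":[[-1,0,1],[-2,0,2.2],[-2,0,3.4],[-2,0,4.6],[-2,0,5.8]],"yaw":[0,0,0,0,0]}' ;python3 -m jog '{"translation":[[0,0,0],[0,0,0],[0,0,0],[0,0,0],[0,0,0]],"yaw":[0,0,0,0,0]}'
python3 - <<'E'
from h import *
st()
a=snap('side','s5.png');b=snap('top','t5.png')
cv2.imwrite('pics/c5.png',np.hstack([cv2.resize(i['img'][100:300,150:350,::-1],(400,400),interpolation=cv2.INTER_CUBIC) for i in(a,b)]))
E
```

```text
t: 15.75
ee_pos: [0.4957, -0.1437, 0.2662]
orientation: [1.436, 1.57, -0.133]
force: [-0.6, -0.9, 1.3]
opening: 0.0002
t: 16.17
ee_pos: [0.4955, -0.2909, 0.315]
orientation: [0.47, 1.569, -1.101]
force: [0.5, 0.8, -0.0]
opening: 0.0006
t: 16.58
ee_pos: [0.4959, -0.2874, 0.3145]
orientation: [0.887, 1.571, -0.68]
force: [-0.0, -0.1, 0.6]
opening: 0.0003
t16.58 p [ 0.4959 -0.2874  0.3145] F [-0.  -0.1  0.6] M [ 0.02 -0.14 -0.01] op0.0003 jaw yaw 0.2 q7 0.14
```

View pics/c5.png

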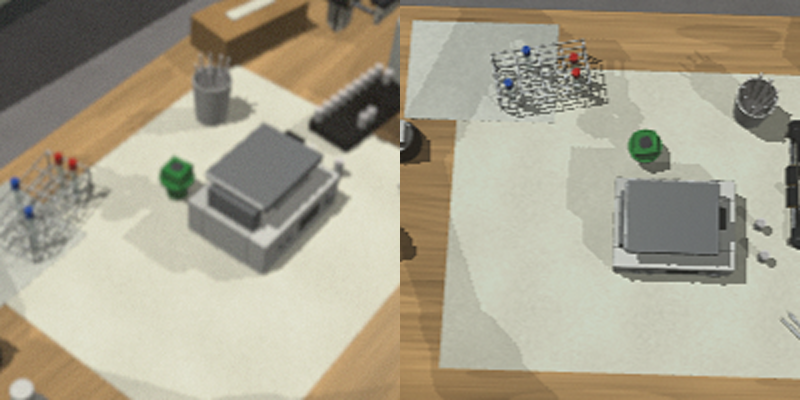

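The lid lies level and shut, covering (625–718, 180–255) in the top view. The vials, racks, beaker and green cup stand where they did.

```bash
python3 -c "
from plant import workorder
print(workorder.sign_off())"
```

```text
the job is handed in; nothing more can be done
None
```

The cup is seated in its nest, the lid is shut over it, and the job is handed in at about 16.6 s of the 69 s allowed.

- **Cup:** I gripped the square head and twisted it about ±15° while pressing gently, until the force rose at the nest's spring rate. The highest reading was 17.4 N, which means the nest sank about 5.5 mm. Triangulation put the head 11.8 mm lower than at the start, at 0.1276 m against 0.127 m expected when home.
- **Lid:** I swept it over with the closed fingers until it met a hard stop at z = 0.143 m, the height of a shut lid's top. The final press read 34 N vertically, about 36 N in all, through the fingertips, more than it needed to be.
- **Last look:** The pictures show the lid level and closed, and the arm clear. The green look-alike, the two vials, the beaker and the wire rack look undisturbed. The forceps and the vial rack were only partly in view, and the reagent bottle and spare cup barely. I judged all of these by eye and did not measure the bystanders.

No check failed or disagreed.

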